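# Hang the power board, still, in the inspection stand

### The arm

A 7-joint arm with a two-finger parallel gripper is mounted at the origin on the work surface. World frame = base frame: x ahead of the robot, y to its left, z up, the work surface at z = 0. Lengths are in m, angles in rad, forces in N, time in s.
With the tool pointing down it reaches from about 0.4 to 0.875 m from the base axis. Payload 19.3 kg.
Tool frame: the origin (TCP) lies on the centre line of the jaws, within the pads' length; the fingertips stand 14 mm ahead of it and the grasp point (between the pads) lies 5 mm behind it; z points along the fingers, y is the line along which they close (so a half turn about z gives the same grasp; the last joint's range is limited). The gripper opens to 85 mm and grips with 20 to 120 N. Pads are 22 mm wide; open, the fingers measure 114 mm over their backs; the gripper's body (76 mm by 85 mm) begins 54 mm behind the grasp point. The pads swing forward as they close: fully open they stand 13 mm farther back than shut.
Start: joints at [1.101, 0.521, -0.036, 1.599, 0.021, 1.021, -0.113], TCP at [0.243, -0.576, 0.245] pointing down, gripper open.
Joint ranges: [-2.91, 2.91], [-0.3, 2.13], [-1.5, 1.42], [0.17, 2.43], [-1.26, 4.41], [0.16, 1.93], [-2.52, 2.52]. Speed limits (rad/s): [1.89, 1.89, 2.39, 2.39, 3.01, 3.01, 3.01].

### API

Orientations are given as [roll, pitch, yaw] about the fixed x, y, z axes, in that order (R = Rz(yaw) Ry(pitch) Rx(roll)).
In Python, from workcell import bot, grab_frame, regions_of gives the robot as it stands. The module is installed in compiled form; this text tells all that it offers.
- The arm moves only by the tool play_rows, never from a script. Its argument "plan" is a list of rows, each a list of 3 entries, a list of its own where there are three numbers: the shift along the tool's x, y, z in units of 2.5 cm (1.0 is 2.5 cm), then the turn, a rotation vector about the tool's x, y, z in units of 0.15 rad (1.0 is 0.15 rad), then the closure, from -1 (fully open) to 1 (shut). In form: [[[tx, ty, tz], [rx, ry, rz], jaw], ...]. A call has 1 to 20 rows; each row shifts and turns the commanded pose from where the row before left it, along the tool's axes as they then stand; what a row does not reach is not made up. A row lasts 1/8 s, in which the tool goes at most 62.5 mm and 10.7 degrees, less where a joint would pass 70% of its speed; a pose out of reach is approached as far as the arm can. A call with a number of a shift or a turn outside -1 to 1 is refused whole. A call with a gripper value outside its range is refused whole. The fingers move at their own pace and stop on an object; "newtons" is the grip in N (left out, the last holds). Time passes only in rows, so rows that do not move let the fingers close. It gives the time, the measured TCP pose, the force, the opening and the grip force at its end, in the units of the state.
- bot.observe(): the state, without advancing time (a new reading comes with each control period).
- grab_frame(name): name is "scene" or "side" or "wrist"; returns a dict with "pixels" (480x640x3 uint8, red, green, blue), "depth" (480x640 float32, m along the optical axis (not along the pixel's ray), 0 where there is no reading), "camera_matrix" (3x3 intrinsics, pixels), "R" (3x3) and "t" (3): a world point X has camera coordinates R X + t. Camera axes: x right, y down, z forward; pixel columns grow to the right and rows downward; lengths in m; the calibration is good to about 2 mm. A picture is of the moment at which its call begins.
- bot.job_done(): hands the job in; it is judged then, once.
Trained networks look in the newest picture that a camera, given by its name, has taken for a name from the list of things; names that differ only in an ending like _2 or _b are one class to them, and where a whole thing is asked for, a point or a joint stands for the part that bears it (a point fixed in the world has none). Each returns a list of dicts, best first, with "p" (0 to 1); they miss things now and then, are a little off and sometimes report something else, mostly with a low value. They report only what shows in the picture. A call takes as long as a camera call.
- regions_of(thing, camera): "mask" (480x640 bool, what is visible of it) and "box" ([left, top, right, bottom] in pixels, round what is visible of it).
The state is a dict: "clock": time; "qpos": joint angles; "qd": joint speeds; "joint_efforts": joint torques, N m; "position": TCP position; "tool_rot": TCP orientation; "force": force on the tool from outside, world axes, zero at the start; "moment": the same for the moment, N m; "grip_width": finger opening in m; "finger_force": force on a finger pad.
Only numpy, scipy, OpenCV 4.12 (cv2) and the standard library are available. Lean on these libraries where they do the work, as an engineer would, in place of code of your own. Each camera call takes 0.05 s, during which the arm holds its last target. There are 200 camera calls.

### The job

Take the hanging power board by the orange grip of its hanger, draw it forward out of the blue parking stand's roller catch and carry it to the grey inspection stand: steady its swing from the hand until it has hung still over the yellow mark for two seconds, clear of the stand. Then lower the hanger into the seats of the two arms, components to the front, and let go so that the board is left hanging motionless for the camera. Keep the gripper off the board itself, do not set it down or bump it on the bench or the inspection stand, and leave the other things alone.

Things in the scene. Friction and masses are not known exactly. Their poses are not given: they have to be found in the camera images.
- hanger: Aluminium bar 240 mm long (y), 24 mm wide (x), 14 mm high, with an orange grip block on its middle, 50 long (y), 24 wide (x), 26 high. Origin: centre of the bar's underside, z up; the block's top is 40 mm above it. 0.15 kg. Grip the block across its 24 mm. At the start the bar lies in the seats of the parking stand, its frame parallel to the stand's.
- board: Green circuit board 140 x 130 mm, black finned heat sink (140 x 40 x 41 mm) along its lower edge, components in front (-x). It hangs from the hanger on a nearly frictionless hinge along y: origin on the hinge, 10 mm below the hanger's origin, axes as the hanger's when hanging straight. 0.6 kg +-25 %, centre of mass 200 mm below the hinge, period 0.93 s whatever the mass; hardly damped.
- board_foot (a point): Centre of the heat sink's underside, 245 mm straight below the hinge in the board's frame (30 mm above the bench while parked).
- stud (a point): Centre of a red ball of 30 mm diameter on a 10 mm neck behind the heat sink: 55.5 mm behind (+x) and 220 mm below the hinge in the board's frame. At the start it is held in the catch.
- parking: Blue parking stand, fixed: base plate 230 x 260 mm, 12 mm thick; posts at y +-100 mm, 110 mm behind the bar; from them two arms 16 mm wide, tops 285 mm above the bench, reach to 30 mm in front of the bar's middle. On each arm two lips 5 mm high, 36 mm apart, make the seat: 6 mm of play either way for the bar. Origin: on the bench below the seat; front to -x, y along the bar.
- catch (a point): Double roller catch of the parking stand: where the ball sits at the start, 55 mm above the bench. Two sprung upright rollers (20 mm, axes 17.5 mm in front (-x)) snap aside when the ball is pulled to -x with 1 to 2 N; a cover 60 mm above the ball stops lifting it out. Lift the bar 8 to 10 mm over the lips, move it to -x: the board tilts 0.1 to 0.4 rad before the catch lets go, then swings forward.
- inspection: Grey inspection stand, fixed: posts, arms and seats as the parking stand's (arm tops 285 mm up, inner faces 184 mm apart), no catch; base plate 220 x 260 mm, 12 mm thick; a camera on a tongue, 160 mm and more behind the bar, up to 160 mm high. Origin: on the bench below the seat; front to -x. Seated, the hanger's origin is 285 mm up, axes parallel to the stand's. Open from the front and above.
- mark (a point): Centre of the yellow ring mark on the inspection stand's base plate, 12 mm above the bench, straight below the seat of the bar.
- mouse: Black computer mouse 100 x 60 x 30 mm at the side. Origin: centre of its underside.
- label_roll: Roll of white labels, 90 mm across, 40 mm high, at the side. Origin: centre of its underside.
- driver: Screwdriver lying at the side. Origin: centre of its underside.
- parts_bin: Small black bin 100 x 70 x 45 mm with coloured connectors, behind the stands. Origin: centre of its underside.

How it is judged:
By the outcome, as a careful person would: the job done as asked, in the order asked, and still so for the second after the job is handed in, with the robot touching nothing.
It also fails if it takes over 53 s, if anything falls off the work surface, if the arm or the gripper's body presses on something with over 40 N, if the wrist force passes 120 N, or if a joint passes its speed limit or range.

## Working session

There is one attempt and no reset: what is moved stays moved. The work goes in short steps, Python scripts to look and compute and a tool call to move; the robot and the scene stay as the last step left them, time stands still between calls to the robot, and variables do not carry over. Pictures are saved under pics/ and viewed, at most 10 in all, crops included, and the job is handed in when it is done.

Besides the shell and the picture viewer there is one more tool, called as a command line: name --argument value ..., lists and objects as JSON in quotes. play_rows: Moves the arm, as the interface text tells. Its arguments: {"type":"object","properties":{"plan":{"type":"array"},"newtons":{"type":"number"}},"required":["plan"]}

```bash
mkdir -p pics; cat > h.py <<'E'
import numpy as np, cv2
from workcell import bot, grab_frame, regions_of
from scipy.spatial.transform import Rotation as Ro
def cloud(f,mask=None):
    d=f["depth"]; K=f["camera_matrix"]; m=d>0
    if mask is not None: m&=mask
    v,u=np.nonzero(m); z=d[v,u]
    P=np.c_[(u-K[0,2])/K[0,0]*z,(v-K[1,2])/K[1,1]*z,z]
    return (P-f["t"])@f["R"], u, v
def save(f,n): cv2.imwrite("pics/"+n,f["pixels"][:,:,::-1])
E
python3 - <<'E'
from h import *
np.set_printoptions(precision=3,suppress=True)
s=bot.observe(); print(s)
fs={}
for c in("scene","side"):
    f=grab_frame(c); save(f,c+"0.png"); fs[c]=f
    for th in("hanger","board","parking","inspection","mouse","label_roll","driver","parts_bin"):
        for r in regions_of(th,c)[:1]:
            P,_,_=cloud(f,r["mask"]); 
            if len(P): print(c,th,round(r["p"],2),r["box"],np.median(P,0),np.percentile(P,2,0),np.percentile(P,98,0))
cv2.imwrite("pics/a.png",cv2.resize(np.vstack([fs["scene"]["pixels"],fs["side"]["pixels"]])[:,:,::-1],(400,600)))
E
```

```text
{'clock': 0.0, 'qpos': array([ 1.101,  0.522, -0.036,  1.6  ,  0.021,  1.021, -0.113]), 'qd': array([ 0.001,  0.003, -0.   , -0.001, -0.   ,  0.001, -0.001]), 'joint_efforts': array([  0.001, -92.714,   1.981, -36.994,   0.018,   0.008,   0.   ]), 'position': array([ 0.243, -0.575,  0.245]), 'tool_rot': array([-3.14,  0.  ,  0.4 ]), 'force': array([-0.059,  0.448, -0.229]), 'moment': array([ 0.034,  0.003, -0.028]), 'finger_force': 0.0, 'grip_width': 0.08549488230254577}
scene hanger 0.69 [213.1, 196.7, 284.0, 267.4] [ 0.581 -0.254  0.287] [ 0.554 -0.352  0.116] [ 0.611 -0.141  0.325]
scene board 0.88 [234.0, 214.7, 267.5, 256.0] [ 0.576 -0.269  0.143] [ 0.563 -0.307  0.119] [ 0.593 -0.194  0.261]
scene parking 0.84 [202.5, 210.4, 296.7, 311.2] [ 0.669 -0.253  0.07 ] [ 0.527 -0.384  0.002] [ 0.736 -0.127  0.285]
scene inspection 0.88 [357.6, 213.8, 446.1, 336.7] [0.728 0.238 0.026] [0.543 0.129 0.007] [0.847 0.361 0.286]
scene mouse 0.64 [458.0, 249.8, 486.2, 269.7] [0.491 0.554 0.027] [0.435 0.521 0.   ] [0.526 0.596 0.034]
scene label_roll 0.92 [157.3, 255.2, 191.0, 277.8] [ 0.552 
[... 388 characters left out ...]
06 -0.189  0.201]
side parking 0.62 [303.6, 240.9, 381.7, 367.3] [ 0.627 -0.306  0.019] [ 0.494 -0.386  0.009] [ 0.712 -0.134  0.288]
side inspection 0.72 [294.4, 169.6, 376.4, 262.0] [0.702 0.239 0.018] [0.539 0.123 0.003] [0.839 0.421 0.289]
side mouse 0.58 [267.7, 195.7, 286.7, 209.6] [0.476 0.548 0.03 ] [0.432 0.522 0.013] [0.52  0.589 0.038]
side label_roll 0.89 [318.3, 396.5, 356.3, 432.9] [ 0.532 -0.567  0.041] [ 0.491 -0.601  0.006] [ 0.573 -0.518  0.046]
side driver 0.55 [251.8, 410.7, 319.4, 439.4] [ 0.429 -0.58   0.022] [ 0.321 -0.612  0.001] [ 0.479 -0.514  0.03 ]
side parts_bin 0.45 [325.4, 290.6, 340.8, 340.3] [ 0.564 -0.292  0.082] [ 0.544 -0.315  0.035] [ 0.605 -0.189  0.2  ]
```

```bash
python3 - <<'E'
from h import *
a=cv2.imread("pics/scene0.png")[190:345,140:500]; b=cv2.imread("pics/side0.png")[150:450,200:440]
cv2.imwrite("pics/a1.png",np.vstack([cv2.resize(a,(800,344))]));
a=cv2.resize(a,(560,241)); b=cv2.resize(b,(280,350))
c=np.zeros((600,800,3),np.uint8); c[:344]=cv2.imread("pics/a1.png"); c[344:600,:]=0
b=cv2.imread("pics/side0.png")[160:380,240:440]; b=cv2.resize(b,(232,256)); c[344:,:232]=b
cv2.imwrite("pics/v1.png",c)
E
```

```text
(no output)
```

View pics/v1.png

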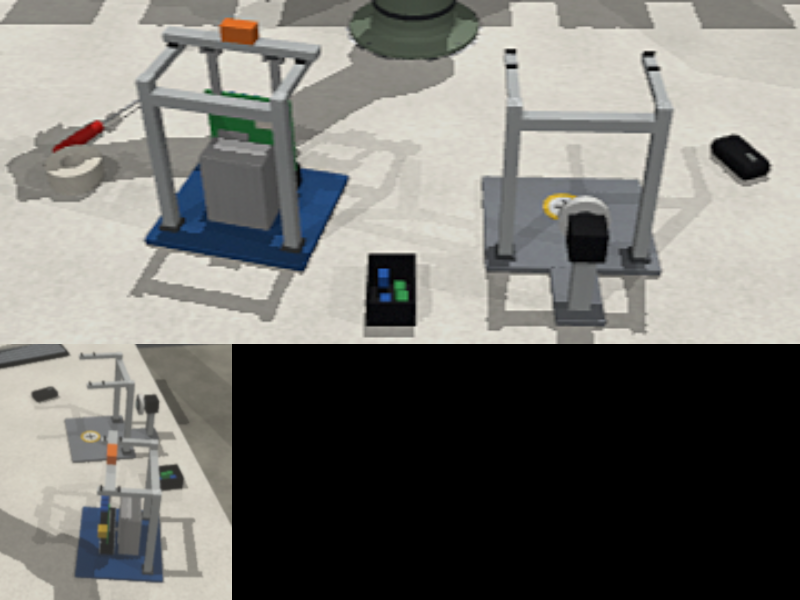

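```bash
python3 - <<'E'
from h import *
np.set_printoptions(precision=4,suppress=True)
def rect(P):
    r=cv2.minAreaRect(P[:,:2].astype(np.float32)); return np.array(r[0]),np.array(r[1]),r[2]
for c in("scene","side"):
    f=grab_frame(c); hsv=cv2.cvtColor(f["pixels"],cv2.COLOR_RGB2HSV); P,u,v=cloud(f)
    H=hsv[v,u].astype(int)
    near=lambda x0,x1,y0,y1,z0,z1:(P[:,0]>x0)&(P[:,0]<x1)&(P[:,1]>y0)&(P[:,1]<y1)&(P[:,2]>z0)&(P[:,2]<z1)
    o=near(.5,.7,-.35,-.15,.28,.36)&(H[:,0]<16)&(H[:,1]>150)
    print(c,"orange",o.sum(),P[o].mean(0),P[o].min(0),P[o].max(0)); t=o&(P[:,2]>.318); 
    if t.sum()>3: print(" top",t.sum(),P[t].mean(0),rect(P[t]))
    for nm,y0,y1 in(("park",-.42,-.1),("insp",.09,.42)):
        g=near(.45,.8,y0,y1,.272,.312)&~o
        print(nm,"high",g.sum())
        if nm=="park":
            b=near(.45,.72,y0,y1,.292,.306)&~o&(H[:,1]<80)
            print(" bar",rect(P[b]),b.sum(),P[b].mean(0)); q=P[b][:,:2]; 
            l=cv2.fitLine(q.astype(np.float32),cv2.DIST_HUBER,0,.01,.01).ravel(); print(" line",l,np.degrees(np.arctan2(-l[0],l[1])))
            pl=near(.4,.85,y0,y1,.004,.02)&(abs(H[:,0]-108)<12)&(H[:,1]>140); print(" plate",rect(P[pl]),pl.sum())
        else:
            for s,a,bb in(("R",y0,.24),("L",.24,y1)):
                k=near(.45,.8,a,bb,.276,.297); print(" arm",s,k.sum(),P[k].mean(0),P[k].min(0),P[k].max(0))
                l=cv2.fitLine(P[k][:,:2].astype(np.float32),cv2.DIST_HUBER,0,.01,.01).ravel(); print("  line",l,np.degrees(np.arctan2(l[1],l[0])))
            ye=near(.4,.85,y0,y1,-.01,.05)&(abs(H[:,0]-24)<7)&(H[:,1]>120); print(" mark",ye.sum(),P[ye].mean(0),rect(P[ye]))
E
```

```text
scene orange 166 [ 0.5852 -0.2431  0.3162] [ 0.5568 -0.2698  0.2983] [ 0.5988 -0.2194  0.3285]
 top 85 [ 0.5819 -0.2441  0.3236] (array([ 0.578 , -0.2462]), array([0.0516, 0.0318]), 77.10188293457031)
park high 864
 bar (array([ 0.5788, -0.2447]), array([0.2398, 0.0352]), 77.57489776611328) 335 [ 0.5831 -0.2421  0.2976]
 line [ 0.2284  0.9736  0.5793 -0.2649] -13.204338
 plate (array([ 0.6158, -0.2518]), array([0.2574, 0.233 ]), 77.04947662353516) 1585
insp high 382
 arm R 166 [0.6668 0.148  0.285 ] [0.5867 0.1381 0.2765] [0.7316 0.1574 0.292 ]
  line [ 0.9999 -0.0125  0.6668  0.148 ] -0.7147575
 arm L 187 [0.6671 0.3468 0.2845] [0.5826 0.3369 0.2763] [0.7371 0.3576 0.2922]
  line [ 0.9999 -0.0163  0.6671  0.3468] -0.93275553
 mark 41 [0.5986 0.2353 0.0134] (array([0.6001, 0.2372]), array([0.0332, 0.0661]), 54.11014938354492)
side orange 102 [ 0.5774 -0.2539  0.3238] [ 0.5665 -0.2712  0.3059] [ 0.5929 -0.2243  0.3307]
 top 84 [ 0.5782 -0.2511  0.3264] (array([ 0.5794, -0.2481]), array([0.0456, 0.02  ]), 78.66239166259766)
park high 1014
 bar (array([ 0.5823, -0.2433]), array([0.2463, 0.0522]), 77.18487548828125) 327 [ 0.5723 -0.2698  0.3005]
 line [ 0.2237  0.9746  0.5723 -0.2698] -12.928801
 plate (array([0., 0.]), array([0., 0.]), 0.0) 0
insp high 429
 arm R 209 [0.6523 0.147  0.2846] [0.5801 0.1328 0.276 ] [0.7283 0.1648 0.2955]
  line [ 0.9995 -0.0328  0.6496  0.1457] -1.8811474
 arm L 169 [0.6565 0.3475 0.2845] [0.584  0.333  0.2762] [0.7331 0.3701 0.2949]
  line [1.     0.0012 0.646  0.3465] 0.07151945
 mark 18 [0.6105 0.2422 0.0145] (array([0.6084, 0.2412]), array([0.0451, 0.0652]), 68.44552612304688)
```

play_rows --plan '[[[0,0,-0.9],[0,0,-0.9],-1],[[0,0,-0.9],[0,0,-0.9],-1],[[0,0,-0.9],[0,0,-0.9],-1],[[0,0,-0.9],[0,0,-0.9],-1],[[0,0,-0.9],[0,0,-0.9],-1],[[0,0,-0.9],[0,0,-0.9],-1],[[0,0,-0.8],[0,0,-0.9],-1]]'

```text
clock: 1.88
position: [0.2432, -0.5757, 0.4012]
tool_rot: [3.141, 0.0, 1.349]
force: [-0.3, -0.3, -0.1]
grip_width: 0.0853
finger_force: 0.0
```

play_rows --plan '[[[1,0.63,0],[0,0,0],-1],[[1,0.63,0],[0,0,0],-1],[[1,0.63,0],[0,0,0],-1],[[1,0.63,0],[0,0,0],-1],[[1,0.63,0],[0,0,0],-1],[[1,0.63,0],[0,0,0],-1],[[1,0.63,0],[0,0,0],-1],[[1,0.63,0],[0,0,0],-1],[[1,0.63,0],[0,0,0],-1],[[1,0.63,0],[0,0,0],-1],[[1,0.63,0],[0,0,0],-1],[[1,0.63,0],[0,0,0],-1],[[1,0.63,0],[0,0,0],-1],[[1,0.63,0],[0,0,0],-1],[[1,0.63,0],[0,0,0],-1],[[0.9,0.63,0],[0,0,0],-1]]'

```text
clock: 3.88
position: [0.5785, -0.244, 0.4003]
tool_rot: [-3.142, 0.0, 1.345]
force: [-0.6, 0.4, 0.9]
grip_width: 0.0858
finger_force: 0.0
```

```bash
python3 - <<'E'
from h import *
np.set_printoptions(precision=4,suppress=True)
s=bot.observe(); print(s["position"],s["tool_rot"],s["qpos"])
f=grab_frame("wrist"); save(f,"w0.png"); hsv=cv2.cvtColor(f["pixels"],cv2.COLOR_RGB2HSV); P,u,v=cloud(f); H=hsv[v,u].astype(int)
print("cam",-f["R"].T@f["t"])
o=(H[:,0]<16)&(H[:,1]>150)&(P[:,2]>.28); t=o&(P[:,2]>.32)
print(o.sum(),t.sum(),P[t].mean(0),cv2.minAreaRect(P[t][:,:2].astype(np.float32)))
b=(P[:,2]>.295)&(P[:,2]<.303)&~o&(H[:,1]<90)&(abs(P[:,0]-.58)<.08)&(abs(P[:,1]+.246)<.15)
print(b.sum(),cv2.minAreaRect(P[b][:,:2].astype(np.float32)))
E
```

```text
[ 0.5785 -0.244   0.4003] [-3.1416  0.0001  1.345 ] [ 0.5666  0.4389 -0.402   1.3555  0.1702  1.381  -0.059 ]
cam [ 0.5961 -0.165   0.528 ]
4658 4246 [ 0.5782 -0.2424  0.3239] ((0.5777556896209717, -0.2439495325088501), (0.05087189003825188, 0.02354917861521244), 76.79955291748047)
13315 ((0.5775051712989807, -0.2443084865808487), (0.24052545428276062, 0.024088222533464432), 76.90943908691406)
```

View pics/w0.png

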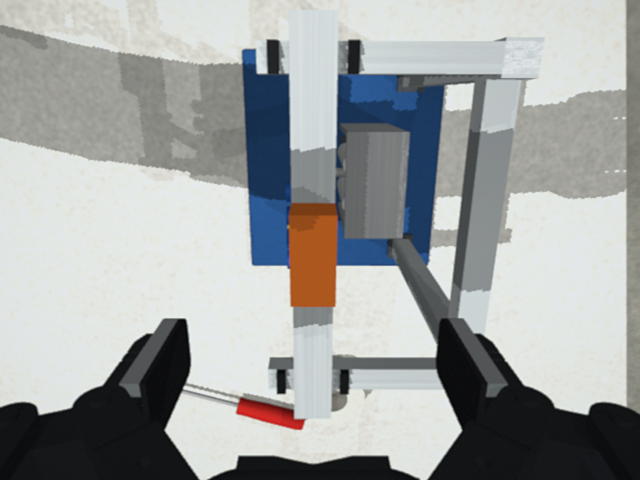

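The wrist view shows the orange grip at about (313, 255), between the open fingers and with the bar parallel to the pads. It is within 1 mm of the TCP, so I descend and grip.

play_rows --plan '[[[0,-0.03,0.9],[0,0,0.02],-1],[[0,0,0.9],[0,0,0],-1],[[0,0,0.9],[0,0,0],-1],[[0,0,0.9],[0,0,0],-1],[[0,0,0],[0,0,0],-1],[[0,0,0],[0,0,0],1],[[0,0,0],[0,0,0],1],[[0,0,0],[0,0,0],1],[[0,0,0],[0,0,0],1],[[0,0,0],[0,0,0],1],[[0,0,0],[0,0,0],1],[[0,0,0],[0,0,0],1],[[0,0,0],[0,0,0],1]]' --newtons 90

```text
clock: 5.55
position: [0.5775, -0.2447, 0.3111]
tool_rot: [3.14, 0.0, 1.342]
force: [-1.2, -0.5, 6.9]
grip_width: 0.0229
finger_force: 89.4
```

play_rows --plan '[[[0,0,-0.2],[0,0,0],1],[[0,0,-0.2],[0,0,0],1],[[0,0,0],[0,0,0],1],[[0,0,0],[0,0,0],1]]'

```text
clock: 6.05
position: [0.5771, -0.2446, 0.3201]
tool_rot: [-3.141, -0.0, 1.342]
force: [0.8, 0.4, -7.6]
grip_width: 0.0226
finger_force: 88.6
```

```bash
python3 - <<'E'
from h import *
np.set_printoptions(precision=4,suppress=True)
f=grab_frame("wrist"); hsv=cv2.cvtColor(f["pixels"],cv2.COLOR_RGB2HSV); P,u,v=cloud(f); H=hsv[v,u].astype(int)
b=(P[:,2]>.297)&(P[:,2]<.32)&(H[:,1]<90)&(abs(P[:,0]-.58)<.06)&(abs(P[:,1]+.246)<.15)&(P[:,1]>-.2)
print(b.sum(),P[b].mean(0),np.median(P[b,2]),cv2.minAreaRect(P[b][:,:2].astype(np.float32)))
s=bot.observe();print(s["position"],s["force"],s["moment"])
E
```

```text
15753 [ 0.594  -0.1678  0.307 ] 0.3069761171449223 ((0.5934299230575562, -0.17115606367588043), (0.06444147229194641, 0.024193845689296722), 76.97736358642578)
[ 0.5771 -0.2446  0.32  ] [ 1.0439  0.6048 -8.3393] [-0.019   0.0106  0.0211]
```

play_rows --plan '[[[0,-0.3,0],[0,0,0],1],[[0,-0.3,0],[0,0,0],1],[[0,-0.3,0],[0,0,0],1],[[0,-0.3,0],[0,0,0],1],[[0,-0.3,0],[0,0,0],1],[[0,-0.3,0],[0,0,0],1]]'

```text
clock: 6.85
position: [0.5329, -0.2343, 0.3203]
tool_rot: [3.141, -0.0, 1.342]
force: [1.6, -0.4, -8.9]
grip_width: 0.0226
finger_force: 88.6
```

```bash
cat > m.py <<'E'
from h import *
import json,sys
np.set_printoptions(precision=4,suppress=True)
n=int(sys.argv[1]); r=[]
for i in range(n):
    s=bot.observe(); yaw=s["tool_rot"][2]; ty=np.array([np.sin(yaw),-np.cos(yaw)])
    r.append([s["clock"],ty@s["force"][:2],ty@s["position"][:2],s["force"][2]]); f=grab_frame("side")
r=np.array(r)
w=6.756
def fit(t,y):
    A=np.c_[np.cos(w*(t-t[-1])),np.sin(w*(t-t[-1])),np.ones_like(t)]; c,*_=np.linalg.lstsq(A,y,rcond=None); return c,np.std(A@c-y)
E
python3 - 4 <<'E'
from m import *
print(r); save(f,"s1.png")
E
```

```text
[[ 6.85    1.6802  0.5722 -8.8964]
 [ 6.9     1.5294  0.5715 -5.1852]
 [ 6.95    0.3528  0.572  -6.4531]
 [ 7.      1.3653  0.5725 -9.4663]]
```

```bash
python3 - <<'E'
from h import *
f=grab_frame("wrist"); save(f,"w1.png"); a=f["pixels"][:,:,::-1]
d=grab_frame("side")["pixels"][220:380,270:430,::-1]
c=np.zeros((480,800,3),np.uint8); c[:360,:480]=cv2.resize(a,(480,360)); c[:320,480:]=cv2.resize(d,(320,320)); cv2.imwrite("pics/v2.png",c)
E
```

```text
(no output)
```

View pics/v2.png

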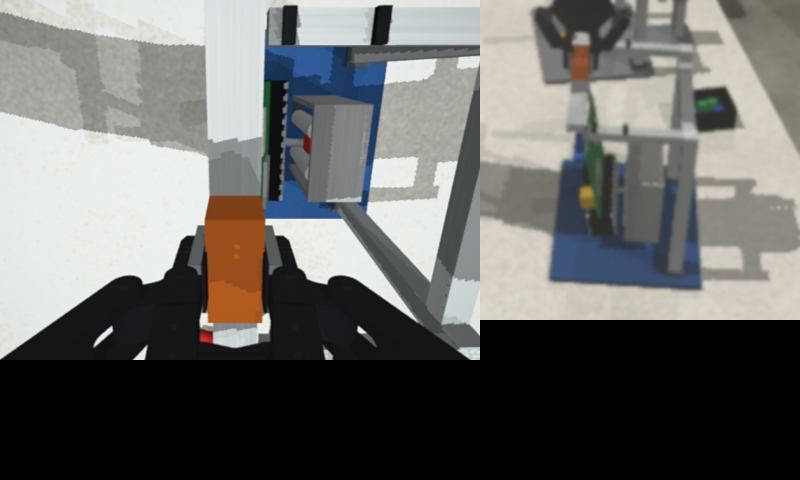

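The board is still held in the catch: red ball at about (308, 145), green board edge at (268, 140), tilted. The ball will serve to measure the swing from the wrist camera, so I keep pulling.

play_rows --plan '[[[0,-0.3,0],[0,0,0],1],[[0,-0.3,0],[0,0,0],1],[[0,-0.3,0],[0,0,0],1],[[0,-0.3,0],[0,0,0],1],[[0,-0.3,0],[0,0,0],1],[[0,-0.3,0],[0,0,0],1],[[0,-0.3,0],[0,0,0],1],[[0,-0.3,0],[0,0,0],1],[[0,-0.3,0],[0,0,0],1],[[0,-0.3,0],[0,0,0],1],[[0,-0.3,0],[0,0,0],1],[[0,-0.3,0],[0,0,0],1]]'

```text
clock: 8.65
position: [0.4451, -0.2138, 0.3202]
tool_rot: [-3.141, 0.0, 1.342]
force: [0.5, 0.7, -8.6]
grip_width: 0.0224
finger_force: 89.1
```

```bash
cat > m.py <<'E'
from h import *
import sys
np.set_printoptions(precision=4,suppress=True)
w=6.756
def meas(n,pos0=None):
    R=[]
    for i in range(n):
        s=bot.observe(); f=grab_frame("wrist")
        yaw=s["tool_rot"][2]; ty=np.array([np.sin(yaw),-np.cos(yaw),0]); p=s["position"]
        hsv=cv2.cvtColor(f["pixels"],cv2.COLOR_RGB2HSV); P,u,v=cloud(f); H=hsv[v,u].astype(int)
        d=(P-p)@ty; z=P[:,2]-p[2]
        tx=(P-p)@np.array([np.cos(yaw),np.sin(yaw),0])
        m=((H[:,0]<6)|(H[:,0]>174))&(H[:,1]>150)&(H[:,2]>50)&(z<-.13)&(z>-.29)&(abs(tx)<.06)&(abs(d)<.2)
        g=(abs(H[:,0]-65)<15)&(H[:,1]>100)&(z<-.03)&(z>-.29)&(abs(d)<.2)&(abs(tx)<.1)
        th=np.nan
        hz=-.036   # hinge z relative to TCP
        if m.sum()>15:
            a,b=np.median(d[m]),np.median(z[m])-hz; th=np.arctan2(a,-b)-np.arctan2(.0525,.212)
        gg=np.nan
        if g.sum()>40:
            gg=np.median(np.arctan2(d[g],-(z[g]-hz)))
        R.append([s["clock"],th,m.sum(),gg,g.sum(),ty@s["force"]])
    return np.array(R),f
def fit(t,y,t0):
    k=~np.isnan(y); t=t[k];y=y[k]
    A=np.c_[np.cos(w*(t-t0)),np.sin(w*(t-t0)),np.ones_like(t)]; c,*_=np.linalg.lstsq(A,y,rcond=None); return c,np.hypot(c[0],c[1]),np.std(A@c-y),len(t)
E
python3 - <<'E'
from m import *
r,f=meas(20); save(f,"w2.png"); print(r); np.save("r.npy",r)
print(bot.observe()["clock"],bot.observe()["position"]); print(fit(r[:,0],r[:,1],r[-1,0]+.05),fit(r[:,0],r[:,3],r[-1,0]+.05))
E
```

```text
[[   8.65     -0.0752  262.           nan    0.        0.2863]
 [   8.7          nan    0.       -0.1846  162.       -0.9883]
 [   8.75         nan    0.       -0.2305  857.       -0.3108]
 [   8.8          nan    0.       -0.2499 1183.       -1.3366]
 [   8.85         nan    0.       -0.2403 1029.       -0.9082]
 [   8.9          nan    0.       -0.2033  418.       -1.0746]
 [   8.95     -0.0815  138.           nan    0.       -0.6884]
 [   9.       -0.0453  658.           nan    0.        0.186 ]
 [   9.05      0.0256  772.           nan    0.       -0.1436]
 [   9.1       0.1018  809.           nan    0.       -0.0642]
 [   9.15      0.1674  846.        0.1627  298.        0.5966]
 [   9.2       0.2145  867.        0.2096 1220.        1.9702]
 [   9.25      0.2371  879.        0.233  1988.        1.4249]
 [   9.3       0.2331  879.        0.2296 1961.        1.8083]
 [   9.35      0.2048  861.        0.2     982.        0.9882]
 [   9.4       0.1525  840.           nan    0.       -0.0456]
 [   9.45      0.0842  809.           nan    0.        0.4069]
 [   9.5       0.0075  776.           nan    0.       -1.0071]
 [   9.55     -0.0562  542.           nan    0.       -0.8249]
 [   9.6      -0.0894   55.           nan    0.       -0.7303]]
9.65 [ 0.4455 -0.214   0.3202]
(array([-0.1763, -0.1142,  0.0207]), np.float64(0.21005202791565764), np.float64(0.010583886838293128), 15) (array([-0.2023, -0.1333, -0.0064]), np.float64(0.2423029530494287), np.float64(0.002275892728193017), 10)
```

```bash
cat >> m.py <<'E'
def state(r,t0):
    y=np.where(~np.isnan(r[:,3])&(r[:,4]>150),r[:,3],np.where(r[:,2]>600,r[:,1]-.004,np.nan))
    return fit(r[:,0],y,t0)
def design(th,thd,N,D=0,lag=.02,T=.125):
    g=9.81; tf=N*T+lag
    B=np.zeros((3,N))
    for i in range(N):
        for s,tk in((1,i*T+lag),(-1,(i+1)*T+lag)):
            B[0,i]-=s/T*w/g*np.sin(w*(tf-tk)); B[1,i]-=s/T*w/g*np.cos(w*(tf-tk))
    B[2]=1
    free=np.array([th*np.cos(w*tf)+thd/w*np.sin(w*tf),-th*np.sin(w*tf)+thd/w*np.cos(w*tf)])
    x=np.linalg.lstsq(B,np.r_[-free,D],rcond=None)[0]
    return np.round(x/.025,2)
E
python3 - <<'E'
from m import *
r=np.load("r.npy"); c=state(r,9.65); print(c)
for N in (8,10,12): print(N,design(c[0][0],c[0][1]*w,N))
E
```

```text
(array([-0.2041, -0.1296, -0.0041]), np.float64(0.24181003738510193), np.float64(0.004834300869796534), 16)
8 [-0.47 -0.31  0.08  0.44  0.53  0.29 -0.12 -0.43]
10 [-0.37 -0.2   0.15  0.45  0.5   0.26 -0.11 -0.35 -0.31 -0.01]
12 [-0.33 -0.22  0.04  0.27  0.33  0.17 -0.1  -0.3  -0.29 -0.09  0.18  0.34]
```

Sensible: the pivot follows the bob. I use the 8-row design and raise slightly as well.

play_rows --plan '[[[0,-0.47,-0.1],[0,0,0],1],[[0,-0.31,-0.1],[0,0,0],1],[[0,0.08,-0.1],[0,0,0],1],[[0,0.44,-0.1],[0,0,0],1],[[0,0.53,-0.1],[0,0,0],1],[[0,0.29,-0.1],[0,0,0],1],[[0,-0.12,0],[0,0,0],1],[[0,-0.43,0],[0,0,0],1]]'

```text
clock: 10.65
position: [0.4454, -0.2138, 0.335]
tool_rot: [-3.141, -0.0, 1.342]
force: [-0.4, 0.2, -7.8]
grip_width: 0.0228
finger_force: 89.2
```

```bash
python3 - <<'E'
from m import *
r,f=meas(10); s=bot.observe(); print(r[:,:5]); print(s["clock"],s["position"])
c=state(r,s["clock"]); print(c)
E
```

```text
[[ 10.65     0.0508 791.          nan   0.    ]
 [ 10.7      0.0449 782.          nan   0.    ]
 [ 10.75     0.0252 775.          nan   0.    ]
 [ 10.8      0.0034 777.          nan   0.    ]
 [ 10.85    -0.0171 767.          nan   0.    ]
 [ 10.9     -0.0327 743.          nan   0.    ]
 [ 10.95    -0.0417 684.          nan   0.    ]
 [ 11.      -0.0444 663.          nan   0.    ]
 [ 11.05    -0.0446 672.          nan   0.    ]
 [ 11.1     -0.0391 707.          nan   0.    ]]
11.15 [ 0.446  -0.214   0.3353]
(array([-0.0353,  0.0449,  0.006 ]), np.float64(0.057110284655728656), np.float64(0.0024264033161003726), 10)
```

```bash
cat >> m.py <<'E'
def sim(th,thd,d,lag,T=.125,K=1):
    d=np.array(d)*.025; N=len(d); tf=N*T
    a=th*np.cos(w*tf)+thd/w*np.sin(w*tf); b=-th*np.sin(w*tf)+thd/w*np.cos(w*tf)
    for i in range(N):
        for s,tk in((1,i*T+lag),(-1,(i+1)*T+lag)):
            a-=K*s*d[i]/T*w/9.81*np.sin(w*(tf-tk)); b-=K*s*d[i]/T*w/9.81*np.cos(w*(tf-tk))
    return np.array([a,b])
E
python3 - <<'E'
from m import *
d=[-0.47,-0.31,0.08,0.44,0.53,0.29,-0.12,-0.43]
ph=w*.5; a,b=-.0353,.0449   # at 11.15 -> back to 10.65
print("obs",a*np.cos(ph)-b*np.sin(ph), a*np.sin(ph)+b*np.cos(ph))
for lag in(0,.02,.04,.06,.08):
  print(lag,sim(-.2041,-.1296*w,d,lag))
for N in(8,):
  for lag in(.02,.05,.06): print(lag,design(a,b*w,N,0,lag))
E
```

```text
obs 0.04483424748750653 -0.03538347428149212
0 [ 0.0007 -0.0333]
0.02 [-0.0001 -0.0006]
0.04 [-0.0052  0.0316]
0.06 [-0.0146  0.0628]
0.08 [-0.0282  0.0925]
0.02 [-0.01  0.1   0.14  0.09 -0.02 -0.11 -0.13 -0.06]
0.05 [ 0.02  0.11  0.13  0.07 -0.05 -0.13 -0.12 -0.04]
0.06 [ 0.02  0.12  0.13  0.06 -0.05 -0.13 -0.12 -0.03]
```

play_rows --plan '[[[0,-0.02,-0.1],[0,0,-0.18],1],[[0,0.1,-0.1],[0,0,-0.18],1],[[0,0.14,-0.1],[0,0,-0.18],1],[[0,0.09,0],[0,0,-0.18],1],[[0,-0.02,0],[0,0,-0.18],1],[[0,-0.11,0],[0,0,-0.18],1],[[0,-0.13,0],[0,0,-0.18],1],[[0,-0.06,0],[0,0,-0.18],1]]'

```text
clock: 12.15
position: [0.4453, -0.2148, 0.3429]
tool_rot: [-3.142, 0.0, 1.559]
force: [0.5, -0.5, -7.7]
grip_width: 0.0227
finger_force: 89.1
```

play_rows --plan '[[[0.2,0,0],[0,0,0],1],[[0.5,0,0],[0,0,0],1],[[0.8,0,0],[0,0,0],1],[[1,0,0],[0,0,0],1],[[1,0,0],[0,0,0],1],[[1,0,0],[0,0,0],1],[[1,0,0],[0,0,0],1],[[1,0,0],[0,0,0],1],[[1,0,0],[0,0,0],1],[[1,0,0],[0,0,0],1],[[1,0,0],[0,0,0],1],[[1,0,0],[0,0,0],1],[[1,0,0],[0,0,0],1],[[1,0,0],[0,0,0],1],[[1,0,0],[0,0,0],1],[[1,0,0],[0,0,0],1],[[1,0,0],[0,0,0],1],[[0.8,0,0],[0,0,0],1],[[0.5,0,0],[0,0,0],1],[[0.2,0,0],[0,0,0],1]]'

```text
clock: 14.65
position: [0.4508, 0.2109, 0.3428]
tool_rot: [-3.141, -0.0, 1.559]
force: [0.2, -0.1, -8.2]
grip_width: 0.023
finger_force: 89.1
```

```bash
python3 - <<'E'
from m import *
r,f=meas(10); s=bot.observe(); print(r[:,:5]); print(s["clock"],s["position"],s["tool_rot"],s["qpos"]); save(f,"w3.png")
c=state(r,s["clock"]); print(c)
print(f["R"],-f["R"].T@f["t"])
P,u,v=cloud(f); g=(P[:,2]>.26)&(P[:,2]<.30)&(P[:,0]>.5)
print(g.sum(), P[g].min(0),P[g].max(0))
E
```

```text
[[ 14.65     0.0159 762.          nan  14.    ]
 [ 14.7      0.0146 760.          nan   1.    ]
 [ 14.75     0.0122 758.          nan   0.    ]
 [ 14.8      0.0094 755.          nan   1.    ]
 [ 14.85     0.0059 756.          nan   0.    ]
 [ 14.9      0.0037 755.          nan   4.    ]
 [ 14.95     0.0018 755.          nan   1.    ]
 [ 15.       0.0007 756.          nan   1.    ]
 [ 15.05     0.0008 750.          nan   0.    ]
 [ 15.1      0.0012 757.          nan   0.    ]]
15.15 [0.4512 0.2099 0.3429] [3.1415 0.     1.5573] [ 0.0374  0.2824 -0.7334  1.7699  0.2044  1.1669 -0.7708]
(array([-0.0061,  0.0059,  0.005 ]), np.float64(0.008476106038981584), np.float64(0.00022954833358947827), 10)
[[ 0.9999 -0.0139  0.0007]
 [-0.0134 -0.9496  0.3133]
 [-0.0037 -0.3132 -0.9497]] [0.4518 0.2908 0.4705]
3761 [0.5777 0.1427 0.2693] [0.6249 0.1609 0.2909]
```

View pics/w3.png

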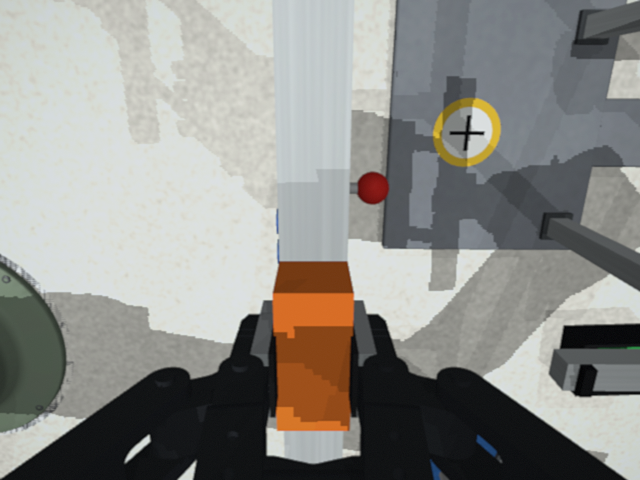

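The board hangs nearly still (red ball at 373, 188). The yellow mark is at (467, 132), with the stand's plate on its right. I refine the stand pose from this frame.

```bash
python3 - <<'E'
from m import *
est=[]
for c in("wrist","scene"):
    f=grab_frame(c); hsv=cv2.cvtColor(f["pixels"],cv2.COLOR_RGB2HSV); P,u,v=cloud(f); H=hsv[v,u].astype(int)
    ye=(abs(H[:,0]-24)<7)&(H[:,1]>120)&(P[:,2]<.03)&(P[:,0]>.5)&(P[:,0]<.7)&(P[:,1]>.1)&(P[:,1]<.4)
    print(c,"mark",ye.sum(),cv2.minEnclosingCircle(P[ye][:,:2].astype(np.float32)),P[ye].mean(0))
    if c=="wrist":
        pl=(P[:,2]>.007)&(P[:,2]<.017)&(P[:,0]>.45)&(P[:,0]<.65)&(P[:,1]>.1)&(P[:,1]<.4)
        Q=P[pl]; front=[]
        for y in np.arange(.15,.30,.005):
            k=abs(Q[:,1]-y)<.0025
            if k.sum()>10: front.append([Q[k,0].min(),y])
        front=np.array(front); p=np.polyfit(front[:,1],front[:,0],1); print("front edge slope",p,np.std(np.polyval(p,front[:,1])-front[:,0]))
        b=np.array([[x,Q[abs(Q[:,0]-x)<.0025,1].min()] for x in np.arange(.51,.6,.005) if (abs(Q[:,0]-x)<.0025).sum()>5]); q=np.polyfit(b[:,0],b[:,1],1); print("side slope",q,np.std(np.polyval(q,b[:,0])-b[:,1]))
    A=[]
    for s,a,bb in(("R",.12,.18),("L",.31,.38)):
        k=(P[:,2]>.2835)&(P[:,2]<.2945)&(P[:,1]>a)&(P[:,1]<bb)&(P[:,0]>.57)&(P[:,0]<.74)
        if k.sum()>20: print(s,k.sum(),cv2.minAreaRect(P[k][:,:2].astype(np.float32)))
s=bot.observe();print(s["clock"],s["position"],s["tool_rot"])
E
```

```text
wrist mark 1505 ((0.6115665435791016, 0.25143370032310486), 0.03568007051944733) [0.6108 0.2526 0.0121]
front edge slope [0.0148 0.5271] 0.0008395117272406328
side slope [-0.0138  0.1315] 0.00023576177579071582
R 1926 ((0.5984728932380676, 0.15162958204746246), (0.017334209755063057, 0.04128589108586311), 88.42578125)
scene mark 43 ((0.608191728591919, 0.2412334531545639), 0.03578639402985573) [0.5992 0.2348 0.0131]
R 134 ((0.6590784192085266, 0.14927850663661957), (0.018833186477422714, 0.1496356576681137), 88.49488067626953)
L 138 ((0.6613034605979919, 0.3484325706958771), (0.019865449517965317, 0.14886873960494995), 88.35731506347656)
15.25 [0.4512 0.2101 0.3428] [ 3.1416 -0.      1.5575]
```

```bash
python3 - <<'E'
from m import *
a,b=-.0061,.0059; ph=w*(.1+.75); th=a*np.cos(ph)+b*np.sin(ph); s=-a*np.sin(ph)+b*np.cos(ph)
d=design(th,s*w,14,.1584,.01); print(d,d.sum())
x=[.2,.3,.4,.4,.3,.14]
E
```

```text
[0.49 0.45 0.42 0.41 0.43 0.47 0.5  0.5  0.47 0.43 0.41 0.42 0.45 0.49] 6.34
```

play_rows --plan '[[[0.2,0,0],[0,0,0],1],[[0.3,0,0],[0,0,0],1],[[0.4,0,0],[0,0,0],1],[[0.4,0,0],[0,0,0],1],[[0.3,0,0],[0,0,0],1],[[0.14,0,0],[0,0,0],1],[[0,0.49,0],[0,0,0],1],[[0,0.45,0],[0,0,0],1],[[0,0.42,0],[0,0,0],1],[[0,0.41,0],[0,0,0],1],[[0,0.43,0],[0,0,0],1],[[0,0.47,0],[0,0,0],1],[[0,0.5,0],[0,0,0],1],[[0,0.5,0],[0,0,0],1],[[0,0.47,0],[0,0,0],1],[[0,0.43,0],[0,0,0],1],[[0,0.41,0],[0,0,0],1],[[0,0.42,0],[0,0,0],1],[[0,0.45,0],[0,0,0],1],[[0,0.49,0],[0,0,0],1]]'

```text
clock: 17.75
position: [0.611, 0.2516, 0.3428]
tool_rot: [3.142, 0.0, 1.558]
force: [0.2, 0.4, -8.4]
grip_width: 0.0226
finger_force: 89.1
```

```bash
python3 - <<'E'
from m import *
r,f=meas(10); s=bot.observe(); print(r[:,:3]); print(s["clock"],s["position"],s["tool_rot"]); save(f,"w4.png")
c=state(r,s["clock"]); print(c); print(design(c[0][0],c[0][1]*w,8,0,.01))
P,u,v=cloud(f)
k=(P[:,2]>.286)&(P[:,2]<.294)&(P[:,0]>.57)&(P[:,0]<.66)&(P[:,1]>.3)&(P[:,1]<.38); print(k.sum(),cv2.minAreaRect(P[k][:,:2].astype(np.float32)))
E
```

```text
[[ 17.75     0.0038 776.    ]
 [ 17.8     -0.0059 775.    ]
 [ 17.85    -0.0032 764.    ]
 [ 17.9     -0.0001 774.    ]
 [ 17.95     0.0012 776.    ]
 [ 18.       0.0039 772.    ]
 [ 18.05     0.0044 781.    ]
 [ 18.1      0.006  773.    ]
 [ 18.15     0.0065 771.    ]
 [ 18.2      0.0083 773.    ]]
18.25 [0.61   0.2516 0.343 ] [ 3.1414 -0.      1.5579]
(array([0.0054, 0.0013, 0.0001]), np.float64(0.0055201050850449285), np.float64(0.002251169445855224), 10)
[ 0.01  0.   -0.01 -0.01 -0.01 -0.    0.01  0.01]
1476 ((0.6155723929405212, 0.35119327902793884), (0.01619759574532509, 0.05455724149942398), 88.79705047607422)
```

View pics/w4.png

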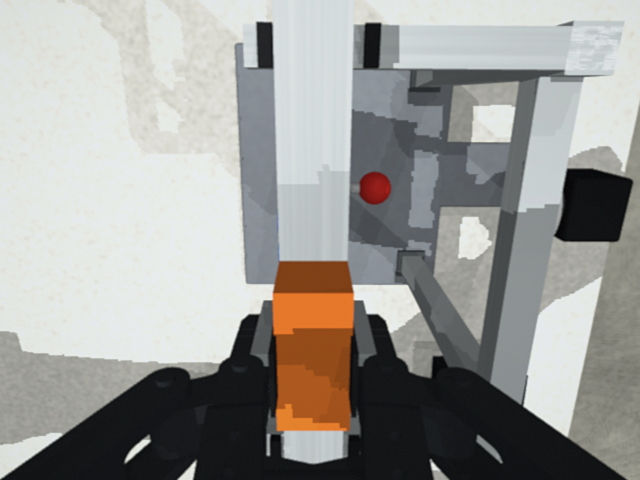

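```bash
python3 - <<'E'
from m import *
r,f=meas(22); s=bot.observe(); print(s["clock"],s["position"])
c=state(r,s["clock"]); print(c); print(design(c[0][0],c[0][1]*w,8,0,.01))
hsv=cv2.cvtColor(f["pixels"],cv2.COLOR_RGB2HSV); P,u,v=cloud(f); H=hsv[v,u].astype(int)
for u0,u1 in((250,280),(358,388)):
    k=(H[:,2]<60)&(u>u0)&(u<u1)&(v>20)&(v<68)&(P[:,2]>.27); print(k.sum(),P[k].mean(0),np.percentile(P[k],[3,97],axis=0))
g=(P[:,2]>.32)&(v<200)&(u>270)&(u<356); print("bar",cv2.minAreaRect(P[g][:,:2].astype(np.float32)),np.median(P[g],0))
E
```

```text
19.35 [0.6102 0.2516 0.3428]
(array([ 0.0031, -0.0007,  0.0029]), np.float64(0.003173745025264856), np.float64(0.00029973296205286384), 22)
[ 0.   -0.   -0.01 -0.01 -0.    0.    0.01  0.01]
634 [0.5922 0.3512 0.2889] [[0.5896 0.3437 0.2867]
 [0.5947 0.3587 0.2904]]
694 [0.6336 0.3507 0.289 ] [[0.6308 0.3431 0.2875]
 [0.6364 0.3581 0.2903]]
bar ((0.6105847954750061, 0.329204261302948), (0.060096826404333115, 0.024127140641212463), 89.22711181640625) [0.6106 0.3323 0.3297]
```

```bash
python3 - <<'E'
from m import *
np.round=lambda x,n:np.around(x,3)
d=design(.0031,-.0007*w,8,.0018,.01); print(d,d.sum())
E
```

```text
[0.012 0.008 0.004 0.003 0.006 0.011 0.014 0.014] 0.072
```

play_rows --plan '[[[0,0.012,0],[0,0,0],1],[[0,0.008,0],[0,0,0],1],[[0,0.004,0],[0,0,0],1],[[0,0.003,0],[0,0,0],1],[[0,0.006,0],[0,0,0],1],[[0,0.011,0],[0,0,0],1],[[0,0.014,0],[0,0,0],1],[[0,0.014,0],[0,0,0],1],[[0,0,0],[0,0,0],1]]'

```text
clock: 20.48
position: [0.612, 0.2516, 0.3428]
tool_rot: [-3.142, 0.0, 1.558]
force: [-0.2, -0.2, -8.8]
grip_width: 0.0226
finger_force: 89.1
```

```bash
python3 - <<'E'
from m import *
r,f=meas(20); s=bot.observe(); print(s["clock"],s["position"])
c=state(r,s["clock"]); print(c)
E
```

```text
21.475 [0.612  0.2516 0.3428]
(array([0.0004, 0.0006, 0.0025]), np.float64(0.0007347029011838908), np.float64(0.0002914639246690756), 20)
```

play_rows --plan '[[[0,0,0],[0,0,0],1],[[0,0,0],[0,0,0],1],[[0,0,0],[0,0,0],1],[[0,0,0],[0,0,0],1],[[0,0,0],[0,0,0],1],[[0,0,0],[0,0,0],1],[[0,0,0],[0,0,0],1],[[0,0,0],[0,0,0],1],[[0,0,0],[0,0,0],1],[[0,0,0],[0,0,0],1],[[0,0,0],[0,0,0],1],[[0,0,0],[0,0,0],1],[[0,0,0],[0,0,0],1],[[0,0,0],[0,0,0],1],[[0,0,0],[0,0,0],1],[[0,0,0],[0,0,0],1],[[0,0,0],[0,0,0],1],[[0,0,0],[0,0,0],1]]'

```text
clock: 23.72
position: [0.612, 0.2516, 0.3428]
tool_rot: [3.142, 0.0, 1.558]
force: [-0.3, -0.5, -8.2]
grip_width: 0.0224
finger_force: 89.1
```

play_rows --plan '[[[0,0,0.05],[0,0,0],1],[[0,0,0.1],[0,0,0],1],[[0,0,0.1],[0,0,0],1],[[0,0,0.1],[0,0,0],1],[[0,0,0.1],[0,0,0],1],[[0,0,0.1],[0,0,0],1],[[0,0,0.1],[0,0,0],1],[[0,0,0.1],[0,0,0],1],[[0,0,0.1],[0,0,0],1],[[0,0,0.1],[0,0,0],1],[[0,0,0.1],[0,0,0],1],[[0,0,0.05],[0,0,0],1],[[0,0,0],[0,0,0],1]]'

```text
clock: 25.35
position: [0.612, 0.2516, 0.3152]
tool_rot: [-3.141, 0.0, 1.558]
force: [0.4, -0.4, -7.8]
grip_width: 0.0223
finger_force: 89.1
```

```bash
python3 - <<'E'
from m import *
r,f=meas(10); s=bot.observe(); print(s["clock"],s["position"],s["force"])
c=state(r,s["clock"]); print(c)
hsv=cv2.cvtColor(f["pixels"],cv2.COLOR_RGB2HSV); P,u,v=cloud(f); H=hsv[v,u].astype(int)
g=(abs(P[:,1]-.30)<.03)&(abs(P[:,0]-.612)<.016)&(P[:,2]>.27)&(H[:,1]<90); print("bar z",np.median(P[g],0))
a=(abs(P[:,1]-.351)<.006)&(abs(P[:,2]-.285)<.012)&(H[:,2]>120)&(P[:,0]>.645)&(P[:,0]<.70); print("arm z",a.sum(),np.median(P[a],0))
for x0,x1 in((.583,.6),(.625,.645)):
    k=(H[:,2]<60)&(P[:,0]>x0)&(P[:,0]<x1)&(abs(P[:,1]-.351)<.009)&(P[:,2]>.275); print(k.sum(),P[k].mean(0))
E
```

```text
25.85 [0.612  0.2516 0.3153] [ 0.3584 -0.4851 -8.0252]
(array([0.0006, 0.0008, 0.0027]), np.float64(0.00102785433582689), np.float64(0.0002853620625520987), 10)
bar z [0.6119 0.3055 0.3022]
arm z 6339 [0.6726 0.3511 0.2841]
969 [0.5922 0.3513 0.2888]
993 [0.6335 0.3506 0.289 ]
```

play_rows --plan '[[[0,0,0.04],[0,0,0],1],[[0,0,0.04],[0,0,0],1],[[0,0,0.04],[0,0,0],1],[[0,0,0.02],[0,0,0],1],[[0,0,0],[0,0,0],1]]'

```text
clock: 26.48
position: [0.612, 0.2516, 0.3117]
tool_rot: [-3.142, 0.0, 1.558]
force: [-0.2, 0.2, -7.7]
grip_width: 0.0222
finger_force: 89.1
```

play_rows --plan '[[[0,0,0.01],[0,0,0],1],[[0,0,0.01],[0,0,0],1],[[0,0,0],[0,0,0],1]]'

```text
clock: 26.85
position: [0.612, 0.2516, 0.3113]
tool_rot: [-3.142, 0.0, 1.558]
force: [-1.0, 0.1, -7.6]
grip_width: 0.0225
finger_force: 89.1
```

play_rows --plan '[[[0,0,0.015],[0,0,0],1],[[0,0,0.015],[0,0,0],1],[[0,0,0],[0,0,0],1]]'

```text
clock: 27.22
position: [0.6121, 0.2516, 0.3111]
tool_rot: [3.141, -0.0, 1.558]
force: [-2.0, -2.4, 3.6]
grip_width: 0.0221
finger_force: 90.6
```

play_rows --plan '[[[0,0,0],[0,0,0],1],[[0,0,0],[0,0,0],1],[[0,0,0],[0,0,0],0.4],[[0,0,0],[0,0,0],0.35],[[0,0,0],[0,0,0],0.3],[[0,0,0],[0,0,0],0.1],[[0,0,0],[0,0,0],-0.1],[[0,0,0],[0,0,0],-0.2],[[0,0,0],[0,0,0],-0.2]]' --newtons 20

```text
clock: 28.35
position: [0.612, 0.2516, 0.3106]
tool_rot: [3.142, -0.0, 1.558]
force: [-0.2, -0.4, 0.5]
grip_width: 0.0513
finger_force: 0.0
```

```bash
python3 - <<'E'
from m import *
r,f=meas(12); s=bot.observe(); print(s["clock"],s["position"],s["force"],s["grip_width"])
print(r[:,:3]); print(state(r,s["clock"])); save(f,"w5.png")
E
```

```text
28.95 [0.612  0.2516 0.3106] [ 0.2933 -0.1972 -1.0504] 0.05133287707008406
[[ 28.35     0.0063 772.    ]
 [ 28.4      0.0061 773.    ]
 [ 28.45     0.0064 775.    ]
 [ 28.5      0.0068 774.    ]
 [ 28.55     0.0078 772.    ]
 [ 28.6      0.008  776.    ]
 [ 28.65     0.0084 781.    ]
 [ 28.7      0.0087 779.    ]
 [ 28.75     0.0088 778.    ]
 [ 28.8      0.0086 780.    ]
 [ 28.85     0.0084 780.    ]
 [ 28.9      0.0085 777.    ]]
(array([ 0.0005, -0.0013,  0.0034]), np.float64(0.0014142672973554882), np.float64(0.00018529994020285247), 12)
```

View pics/w5.png

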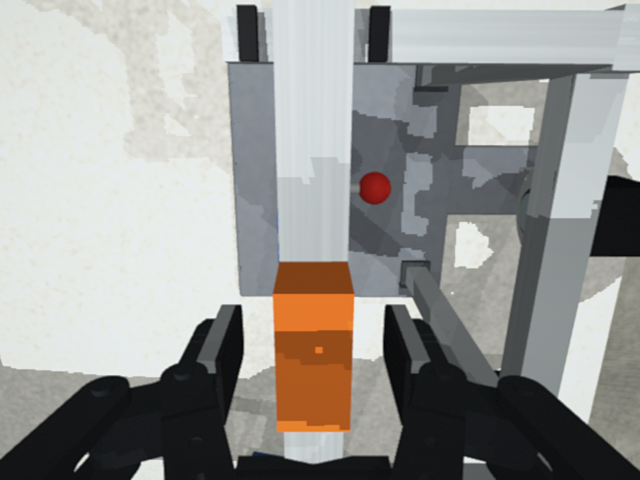

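The fingers are open on both sides of the orange grip, and the bar lies between the dark lips at (248, 35) and (379, 35). The ball at (375, 188) is still. I retreat straight up.

play_rows --plan '[[[0,0,-0.2],[0,0,0],-0.2],[[0,0,-0.5],[0,0,0],-0.2],[[0,0,-0.8],[0,0,0],-0.2],[[0,0,-0.8],[0,0,0],-0.2],[[0,0,-0.8],[0,0,0],-0.2],[[0,0,-0.8],[0,0,0],-0.2],[[0,0,-0.8],[0,0,0],-0.2],[[0,0,-0.4],[0,0,0],-0.2],[[0,0,0],[0,0,0],-0.2]]'

```text
clock: 30.08
position: [0.612, 0.2518, 0.4387]
tool_rot: [3.141, -0.0, 1.558]
force: [-0.1, -0.5, -0.6]
grip_width: 0.0512
finger_force: 0.0
```

```bash
python3 - <<'E'
from m import *
R=[]
for i in range(16):
    s=bot.observe(); f=grab_frame("wrist"); hsv=cv2.cvtColor(f["pixels"],cv2.COLOR_RGB2HSV); P,u,v=cloud(f); H=hsv[v,u].astype(int)
    m=((H[:,0]<6)|(H[:,0]>174))&(H[:,1]>150)&(H[:,2]>50)&(P[:,2]<.15)&(P[:,0]>.6)&(P[:,0]<.72)&(abs(P[:,1]-.25)<.05)
    R.append([s["clock"],m.sum(),*(np.mean(P[m],0) if m.any() else [np.nan]*3)])
R=np.array(R); print(R[::3],R[:,2].std(),np.ptp(R[:,2]))
b=(P[:,2]>.294)&(P[:,2]<.303)&(abs(P[:,0]-.612)<.014)&(abs(P[:,1]-.25)<.135)&(H[:,1]<90)
print("bar",cv2.minAreaRect(P[b][:,:2].astype(np.float32)),np.median(P[b,2]))
a=f["pixels"][:,:,::-1]; d=grab_frame("side")["pixels"][150:310,270:430,::-1]
c=np.zeros((360,800,3),np.uint8); c[:,:480]=cv2.resize(a,(480,360)); c[:320,480:]=cv2.resize(d,(320,320)); cv2.imwrite("pics/v3.png",c); print(bot.observe()["clock"])
E
```

```text
[[ 30.075  435.       0.6661   0.2536   0.0647]
 [ 30.225  439.       0.6661   0.2537   0.0647]
 [ 30.375  442.       0.6663   0.2536   0.0647]
 [ 30.525  440.       0.6665   0.2537   0.0648]
 [ 30.675  443.       0.6664   0.2536   0.0647]
 [ 30.825  440.       0.6662   0.2537   0.0646]] 0.0001412346010545163 0.0004491976125934327
bar ((0.611393392086029, 0.2523217797279358), (0.23983298242092133, 0.02404893934726715), 89.24971008300781) 0.2980193239239778
30.925
```

View pics/v3.png

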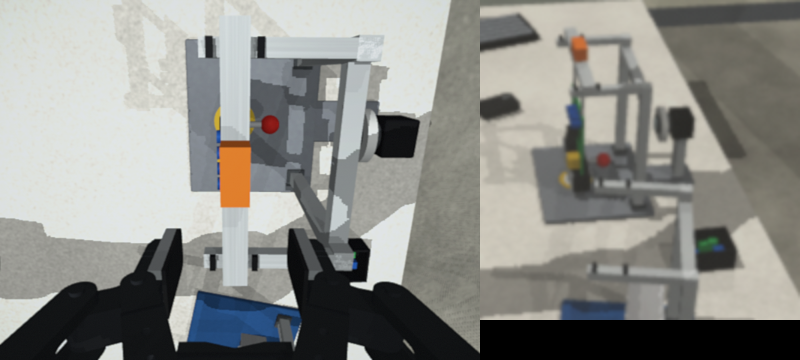

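The bar lies in both seats, between the lip pairs at (210/262, 46) and (208/255, 262). The board hangs still (ball within ±0.25 mm) and the gripper is clear.

```bash
python3 -c "
from workcell import bot; print(bot.job_done())"
```

```text
the job is handed in; nothing more can be done
None
```

The power board now hangs motionless in the inspection stand's seats, components to the front, after about 3 s hung still over the mark; the gripper is clear, and I handed the job in at about 31 s of the 53 s allowed.

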